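Clamp a truing stone to a sliding fit

TASK

Without dropping it, set the grey truing stone flat and square in the holder's pocket, right down on the pocket's floor; then screw the knurled clamp nut clockwise until it bottoms out, back it off a quarter turn so that the stone is left a sliding fit, and keep hold of the nut there: the job finishes with the gripper still gripping the nut, nothing let go, and the stone left alone in its pocket. Do not disturb the glass tumbler, the spare wheel or the white dressing stick.

Things in the scene. Friction and masses are not known exactly. Their poses are not given: they have to be found in the camera images.
- holder: Truing-stone holder fixed to the bench: a grey cast plate 180 (its x) by 120 (its y) by 36 mm high. Origin: centre of its underside, z up. The stone pocket is near its +x end, the clamp stud with the knurled nut near its -x end (nut axis at x = -50 mm, y = 0 in this frame).
- pocket (a point): Centre of the pocket's floor, where the centre of the stone's underside belongs; axes as the holder's. It lies at x = 45 mm, y = 0, 16 mm above the bench. The pocket is open above, 20 mm deep, 80 mm long in y (2 mm clearance at each end of the stone), mouth chamfered 2.5 mm. In x: a fixed wall 1 mm beyond the seated stone on the +x side, the clamp jaw on the -x side.
- jaw: Steel clamp jaw inside the pocket, on the nut's side of the stone: an 8 mm thick upright bar, 70 mm long in y, top about level with the plate. Origin: middle of its underside, on the pocket's floor. The nut drives it: its face is 1 mm from a centred stone with the nut bottomed, and 1 mm further away for each radian that the nut is short of that.
- stone: The truing stone: a plain grey gritty block, 30 (its x) by 76 (its y) by 56 mm high, about 0.28 kg, standing loose on the bench beside the holder. Origin: centre of its underside, z up. Either way round fits; seated, its x is parallel to the holder's x and 36 mm of it stands out of the pocket (top 72 mm above the bench). Grip it across the 30 mm.
- nut: Round steel knurled nut on a vertical stud, started on its thread: 40 mm diameter (42 over the knurl), 26 mm high; a dark line on its top lies along its own +x. Origin: centre of its underside, z up. Bottomed, the underside is 54 mm above the bench, on a collar 30 mm wide and 18 mm high; it stands 0.64 mm higher per radian backed off. The stud ends up to 10 mm above the nut's top.
- nut_grip (a point): Centre of the nut, 13 mm above its underside: on the axis, at the height to grip.
- nut_turn (a joint): Turn of the nut in rad, growing as it is tightened (clockwise seen from above). It bottoms out on a hard stop at 3.2 and begins 0.9 to 2.2 rad short of that. Thread drag is about 0.06 N m and it stays where it is left. A quarter turn back from the stop is 1.63. It cannot come off: it stops at 0.
- tumbler: Bystander: clear glass tumbler, 72 mm wide, 92 mm high, beyond the holder and stone. Origin under its centre.
- wheel: Bystander: spare red-brown cutting wheel lying flat, 100 mm diameter, 24 mm bore, 16 mm thick, on the robot's side. Origin under its centre.
- stick: Bystander: slim white dressing stick lying flat, 14 by 110 (its y) by 14 mm. Origin under its centre.
Things that resemble listed ones, but are neither listed nor needed, are in the scene too. What is shaped like the stone but orange or turquoise is not meant.

How it is judged:
By the outcome, as a careful person would: the job done as asked, in the order asked, and still so for the second after the job is handed in, while the arm keeps its last pose, push and grip.
It also fails if it takes over 72 s, if anything falls off the work surface, if the arm or the gripper's body presses on something with over 40 N, if the wrist force passes 120 N, or if a joint passes its speed limit or range.

ROBOT

A 7-joint arm with a two-finger parallel gripper is mounted at the origin on the work surface. World frame = base frame: x ahead of the robot, y to its left, z up, the work surface at z = 0. Lengths are in mm, angles in degrees, forces in N, time in s.
With the tool pointing down it reaches from about 425 to 950 mm from the base axis. Payload 16.7 kg.
Tool frame: the origin (TCP) lies between the finger pads; the fingertips stand 19 mm ahead of it and the grasp point (between the pads) is the TCP; z points along the fingers, y is the line along which they close (so a half turn about z gives the same grasp; the last joint's range is limited). The gripper opens to 94 mm and grips with 3 to 60 N. Pads are 16 mm wide; open, the fingers measure 119 mm over their backs; the gripper's body (75 mm by 177 mm) begins 78 mm behind the grasp point.
Start: joints at [60.304, 24.414, 4.234, 92.017, -1.954, 63.644, -3.845], TCP at [243.302, -629.587, 224.467] pointing down, gripper open.
Joint ranges: [-163.25, 163.25], [-28.42, 122.38], [-70.27, 78.77], [12.13, 141.07], [-58.53, 238.53], [9.26, 117.41], [-156.51, 156.51]. Speed limits (degrees/s): [108.29, 108.29, 136.94, 136.94, 172.46, 172.46, 172.46].

INTERFACE

Orientations are given as a 3x3 rotation matrix whose columns are the frame's x, y, z axes.
In Python, from rig import env, imaging gives the robot as it stands.
- The arm moves only by the shell command python3 -m pendant 'ROWS'. ROWS is JSON, a list of rows, each a list of 5 numbers: the shift along the tool's x, y, z in mm, then the turn about the tool's z in rad, then the closure, from -1 (fully open) to 1 (shut). A call has exactly 8 rows; each row shifts and turns the commanded pose from where the row before left it, along the tool's axes as they then stand; what a row does not reach is not made up. A row lasts 1/12 s, in which the tool goes at most 41.7 mm and 7.16 degrees, less where a joint would pass 70% of its speed; a pose out of reach is approached as far as the arm can. A call is refused whole if a number of a shift passes 41.7 or a number of a turn 0.125, either way. A call with a gripper value outside its range is refused whole. The fingers move at their own pace and stop on an object; the grip force is fixed at half the most. Time passes only in rows, so rows that do not move let the fingers close, or fill a call up. It gives the time, the measured TCP pose, the force, the opening and the grip force at its end, in the units of the state.
- env.read_state(): the state, without advancing time (a new reading comes with each control period).
- imaging.read_camera(name): name is "scene" or "top" or "wrist"; returns the picture (480x640x3 uint8, red, green, blue); there is no depth.
- imaging.camera_params(name): a dict with "fx", "fy", "cx", "cy" (pixels), "rvec" (rotation vector, rad) and "tvec" (3), from world to camera coordinates, as OpenCV has them. Camera axes: x right, y down, z forward; pixel columns grow to the right and rows downward; lengths in mm; the calibration is good to about 2 mm. A picture is of the moment at which its call begins: read the wrist's pose just before it. camera_params takes no time and is no camera call; for the wrist camera it gives the pose at the moment of the call.
- env.finish_job(): hands the job in; it is judged then, once.
The state is a dict: "clock": time; "joint_pos": joint angles; "dq": joint speeds; "joint_efforts": joint torques, N m; "ee_pos": TCP position; "eef_rot": TCP orientation; "contact_force": force on the tool from outside, world axes, zero at the start; "wrist_torque": the same for the moment, N m; "grip_width": finger opening in mm; "finger_force": force on a finger pad.
Only numpy, scipy, OpenCV 4.12 (cv2) and the standard library are available. Lean on these libraries where they do the work, as an engineer would, in place of code of your own. Each camera call takes 0.05 s, during which the arm holds its last target. There are 200 camera calls.

## Working session

There is one attempt and no reset: what is moved stays moved. The work goes in short steps, Python scripts to look and compute and a shell command to move; the robot and the scene stay as the last step left them, time stands still between calls to the robot, and variables do not carry over. Pictures are saved under pics/ and viewed, at most 10 in all, crops included, and the job is handed in when it is done.

```bash
ls; mkdir -p pics
python3 - <<'E'
from rig import env, imaging
import cv2,numpy as np
s=env.read_state();print({k:np.round(v,3).tolist() for k,v in s.items()})
for n in ("scene","top"):
    im=imaging.read_camera(n);cv2.imwrite(f"pics/{n}0.png",im[:,:,::-1])
    p=imaging.camera_params(n);print(n,{k:np.round(v,3).tolist() for k,v in p.items()})
E
```

```text
pics
{'clock': 0.0, 'joint_pos': [60.302, 24.451, 4.232, 92.05, -1.953, 63.644, -3.844], 'dq': [0.1, -0.067, 0.032, 0.017, 0.051, 0.002, -0.035], 'joint_efforts': [0.001, -93.581, 3.667, -45.418, -0.049, 0.021, 0.0], 'ee_pos': [243.166, -629.247, 223.77], 'eef_rot': [[0.933, 0.36, -0.001], [0.36, -0.933, 0.001], [-0.0, -0.001, -1.0]], 'contact_force': [0.398, -0.411, -0.721], 'wrist_torque': [0.05, -0.017, -0.014], 'finger_force': 0.0, 'grip_width': 94.318}
scene {'fx': 525.177, 'fy': 525.177, 'cx': 312.847, 'cy': 235.53, 'rvec': [2.068, 1.127, -0.478], 'tvec': [-271.645, -302.368, 1474.993]}
top {'fx': 532.956, 'fy': 532.956, 'cx': 319.618, 'cy': 245.115, 'rvec': [2.097, -2.113, 0.226], 'tvec': [-62.529, 603.775, 866.2]}
```

View pics/scene0.png

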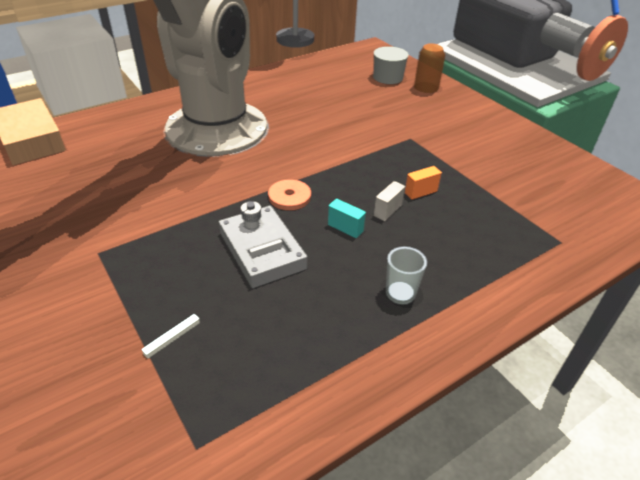

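View pics/top0.png

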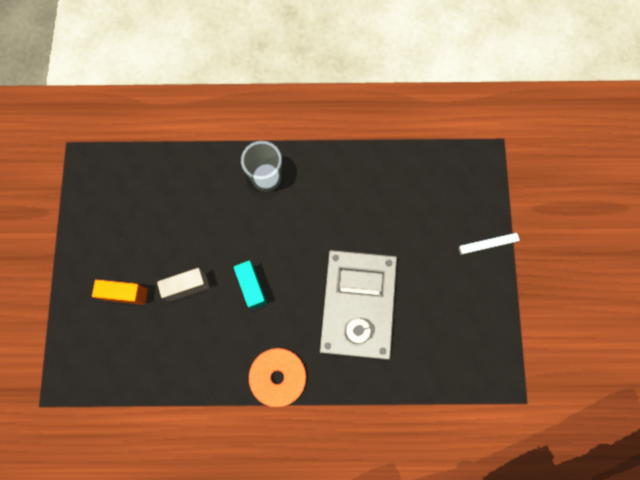

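Scene and top views: the grey stone is at top (183,283), the orange look-alike at (118,291), and the turquoise one at (249,284). The pale grey pot at scene (390,65) is round, so it is not the stone. I choose the grey block. The holder is at top (358,305), with the nut at (358,330) and the pocket at (360,281).

```bash
cat > h.py <<'E'
import numpy as np,cv2
from rig import env,imaging
def ray(p,uv):
    R=cv2.Rodrigues(np.array(p["rvec"],float))[0];t=np.array(p["tvec"],float).ravel()
    uv=np.atleast_2d(uv).astype(float)
    d=np.c_[(uv[:,0]-p["cx"])/p["fx"],(uv[:,1]-p["cy"])/p["fy"],np.ones(len(uv))]@R
    return -R.T@t,d
def onto(p,uv,z):
    c,d=ray(p,uv);return c+d*((z-c[2])/d[:,2])[:,None]
def proj(p,X):
    return cv2.projectPoints(np.atleast_2d(X).astype(float),np.array(p["rvec"],float),np.array(p["tvec"],float),np.array([[p["fx"],0,p["cx"]],[0,p["fy"],p["cy"]],[0,0,1.]]),None)[0].reshape(-1,2)
def rect(pts):  # world-plane min area rect -> centre, sizes, long axis angle
    (c,s,a)=cv2.minAreaRect(pts[:,:2].astype(np.float32))
    if s[0]<s[1]: s=s[::-1];a+=90
    return np.round(c,1),np.round(s,1),round((a+90)%180-90,2)
E
python3 - <<'E'
from h import *
im=cv2.imread("pics/top0.png");p=imaging.camera_params("top")
hsv=cv2.cvtColor(im,cv2.COLOR_BGR2HSV)
m=((hsv[...,1]<60)&(hsv[...,2]>110)).astype(np.uint8)*255
m[:140]=0;m[410:]=0
cs,_=cv2.findContours(m,cv2.RETR_EXTERNAL,cv2.CHAIN_APPROX_NONE)
for c in cs:
    if cv2.contourArea(c)<150: continue
    u=c.reshape(-1,2);x=u.mean(0)
    for z in ((56,) if 140<x[0]<210 else (36,) if 310<x[0]<400 else (14,) if x[0]>440 else (46,)):
        print(x.round(),z,rect(onto(p,u,z)))
# sections along rows
print("V stone row/col",hsv[283,150:215,2].tolist(),hsv[283,150:215,1].tolist())
crop=np.hstack([cv2.resize(im[245:325,140:220],(400,400),interpolation=cv2.INTER_CUBIC),cv2.resize(im[245:365,310:410],(400,480),interpolation=cv2.INTER_CUBIC)[:400]])
cv2.imwrite("pics/crop1.png",crop)
E
```

```text
[180. 283.] 56 (array([540.9, 177. ]), array([78.1, 32.8]), -71.6)
[358. 305.] 36 (array([ 504.5, -134.6]), array([182.5, 122. ]), -6.02)
[488. 243.] 14 (array([ 616.2, -379. ]), array([113.8,  18.2]), -77.36)
[262. 163.] 46 (array([762.7,  42.2]), array([91.8, 74.1]), -6.23)
V stone row/col [50, 51, 51, 51, 52, 52, 77, 159, 232, 243, 244, 243, 243, 242, 242, 242, 243, 244, 245, 246, 246, 247, 248, 248, 248, 248, 247, 246, 246, 246, 246, 246, 246, 247, 247, 248, 248, 248, 249, 249, 249, 249, 249, 249, 249, 249, 249, 249, 249, 248, 247, 243, 225, 145, 81, 71, 70, 64, 50, 37, 30, 30, 29, 30, 30] [46, 45, 45, 45, 44, 44, 53, 58, 45, 35, 34, 35, 36, 36, 36, 36, 34, 32, 31, 30, 29, 28, 25, 26, 26, 27, 27, 28, 29, 29, 30, 31, 30, 29, 27, 27, 26, 24, 25, 24, 24, 24, 24, 24, 24, 25, 24, 24, 25, 26, 28, 34, 50, 60, 57, 57, 55, 52, 51, 41, 43, 43, 35, 43, 51]
```

View pics/crop1.png

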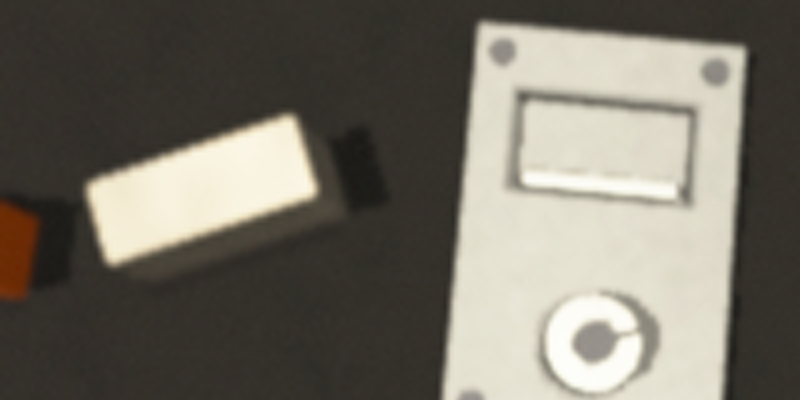

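The close crop shows the plain grey stone, 78x33 mm at z=56, which matches the given size. The holder measures 182x122 mm, also a match, with the pocket toward +x and the nut's dark line pointing image-right. Next I work out the move to above the stone.

```bash
cat >> h.py <<'E'
def go(x,y,z,ya,N):
    """per-row tool shift and turn to reach TCP x,y,z with tool y axis at world angle ya (deg) in N rows"""
    s=env.read_state();R=np.array(s["eef_rot"]);P=np.array(s["ee_pos"])
    y0=np.degrees(np.arctan2(R[1,1],R[0,1]));d=(ya-y0+180)%360-180
    a=-np.radians(d)/N
    A=sum(R@cv2.Rodrigues(np.array([0,0,k*a]))[0] for k in range(N))
    print("pos",P.round(1),"yang",round(y0,2),"tilt",R[:,2].round(4),"row",np.linalg.solve(A,np.array([x,y,z])-P).round(2),"turn",round(a,4),"x",N, "t",round(s["clock"],2))
E
python3 -c "
from h import *
go(541,177,200,18.4,32)"
```

```text
pos [ 243.2 -629.3  223.8] yang -68.87 tilt [-5.e-04  1.e-03 -1.e+00] row [29.46 -3.27  0.77] turn -0.0476 x 32 t 0.1
```

```bash
python3 -m pendant '[[29.5,-3.3,0.7,-0.0476,-1],[29.5,-3.3,0.7,-0.0476,-1],[29.5,-3.3,0.7,-0.0476,-1],[29.5,-3.3,0.7,-0.0476,-1],[29.5,-3.3,0.7,-0.0476,-1],[29.5,-3.3,0.7,-0.0476,-1],[29.5,-3.3,0.7,-0.0476,-1],[29.5,-3.3,0.7,-0.0476,-1]]'
python3 -m pendant '[[29.5,-3.3,0.7,-0.0476,-1],[29.5,-3.3,0.7,-0.0476,-1],[29.5,-3.3,0.7,-0.0476,-1],[29.5,-3.3,0.7,-0.0476,-1],[29.5,-3.3,0.7,-0.0476,-1],[29.5,-3.3,0.7,-0.0476,-1],[29.5,-3.3,0.7,-0.0476,-1],[29.5,-3.3,0.7,-0.0476,-1]]'
python3 -c "
from h import *
go(541,177,200,18.4,16)"
```

```text
clock: 0.77
ee_pos: [432.6, -486.1, 218.5]
eef_rot: [[0.73, 0.683, -0.0], [0.683, -0.73, 0.0], [0.0, -0.001, -1.0]]
contact_force: [-0.1, 0.2, -0.1]
grip_width: 93.7
finger_force: 0.0
clock: 1.43
ee_pos: [554.2, -283.9, 212.9]
eef_rot: [[0.424, 0.906, -0.0], [0.906, -0.424, 0.0], [0.0, -0.0, -1.0]]
contact_force: [-0.5, -0.9, -0.9]
grip_width: 94.0
finger_force: 0.0
pos [ 554.2 -283.9  212.9] yang -25.1 tilt [-4.e-04  3.e-04 -1.e+00] row [29.34 -3.26  0.82] turn -0.0474 x 16 t 1.43
```

```bash
python3 - <<'E'
from h import *
p=imaging.camera_params("wrist");im=imaging.read_camera("wrist");cv2.imwrite("pics/w1.png",im[:,:,::-1])
import json;json.dump({k:np.array(v).tolist() for k,v in p.items()},open("w1.json","w"))
E
python3 -m pendant '[[29.4,-3.3,0.8,-0.0475,-1],[29.4,-3.3,0.8,-0.0475,-1],[29.4,-3.3,0.8,-0.0475,-1],[29.4,-3.3,0.8,-0.0475,-1],[29.4,-3.3,0.8,-0.0475,-1],[29.4,-3.3,0.8,-0.0475,-1],[29.4,-3.3,0.8,-0.0475,-1],[29.4,-3.3,0.8,-0.0475,-1]]' | head -2
python3 -m pendant '[[29.4,-3.3,0.8,-0.0475,-1],[29.4,-3.3,0.8,-0.0475,-1],[29.4,-3.3,0.8,-0.0475,-1],[29.4,-3.3,0.8,-0.0475,-1],[29.4,-3.3,0.8,-0.0475,-1],[29.4,-3.3,0.8,-0.0475,-1],[29.4,-3.3,0.8,-0.0475,-1],[0,0,0,0,-1]]'
python3 - <<'E'
from h import *
p=imaging.camera_params("wrist");im=imaging.read_camera("wrist");cv2.imwrite("pics/w2.png",im[:,:,::-1])
import json;json.dump({k:np.array(v).tolist() for k,v in p.items()},open("w2.json","w"))
a=cv2.imread("pics/w1.png");b=cv2.imread("pics/w2.png")
cv2.imwrite("pics/w12.png",cv2.resize(np.hstack([a,b]),(800,300)))
go(541,177,200,18.4,1)
print(proj(p,[[541,177,56],[541,177,0]]))
q=json.load(open("w1.json"));print(proj(q,[[549,-139,36],[454.8,-129.3,80]]))
E
```

```text
clock: 2.15
ee_pos: [591.6, -51.8, 206.6]
clock: 2.82
ee_pos: [549.8, 155.0, 201.3]
eef_rot: [[-0.278, 0.961, -0.001], [0.961, 0.278, 0.002], [0.002, -0.0, -1.0]]
contact_force: [0.5, 0.5, 0.8]
grip_width: 94.5
finger_force: 0.0
pos [550.8 152.1 201.2] yang 15.88 tilt [-6.e-04  8.e-04 -1.e+00] row [26.65 -2.65  1.25] turn -0.0441 x 1 t 2.87
[[316.57327087 203.54140854]
 [316.87379915 193.85628254]]
[[240.4957694   71.53794797]
 [110.88696747 106.56790052]]
```

View pics/w12.png

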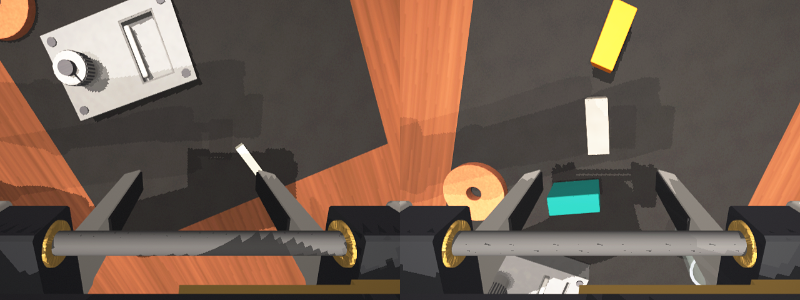

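The wrist views show the stone at (315,201) in the second picture, where the top view predicted it. The orange block is ahead of it and the turquoise one behind. The first picture shows the holder with its pocket and nut. I'll refine both measurements.

Run:
```python
from h import *
import json
im=cv2.imread("pics/w2.png");p=json.load(open("w2.json"));hsv=cv2.cvtColor(im,cv2.COLOR_BGR2HSV)
m=((hsv[...,1]<60)&(hsv[...,2]>170)).astype(np.uint8)*255
m[:100]=0;m[255:]=0;m[:,:200]=0;m[:,420:]=0
for c in cv2.findContours(m,cv2.RETR_EXTERNAL,cv2.CHAIN_APPROX_NONE)[0]:
    if cv2.contourArea(c)>400: print("stone",cv2.boundingRect(c),rect(onto(p,c.reshape(-1,2),56)))
im=cv2.imread("pics/w1.png");p=json.load(open("w1.json"));hsv=cv2.cvtColor(im,cv2.COLOR_BGR2HSV)
g=cv2.cvtColor(im,cv2.COLOR_BGR2GRAY)
m=((hsv[...,1]<50)&(hsv[...,2]>120)).astype(np.uint8)*255;m[200:]=0
c=max(cv2.findContours(m,cv2.RETR_EXTERNAL,cv2.CHAIN_APPROX_NONE)[0],key=cv2.contourArea)
u=c.reshape(-1,2);print("holder bbox",cv2.boundingRect(c))
W=onto(p,u[u[:,1]>3],36)
# fit visible edges in holder guess frame
th=np.radians(-6);ex=np.array([np.cos(th),np.sin(th)]);ey=np.array([-ex[1],ex[0]]);c0=np.array([504.5,-134.6])
L=np.c_[(W[:,:2]-c0)@ex,(W[:,:2]-c0)@ey]
for nm,a,b in(("+x",0,1),("-x",0,1),("+y",1,0),("-y",1,0)):
    sg=1 if nm[0]=="+" else -1;h=(90,60)[a];k=(abs(L[:,a]*sg-h)<6)&(abs(L[:,b])<(50,80)[a])
    if k.sum()>10:
        f=np.polyfit(L[k,b],L[k,a],1);print(nm,k.sum(),"offset",round(np.median(L[k,a])-sg*h,2),"slope deg",round(np.degrees(np.arctan(f[0])),2))
crop=im[0:140,60:340];cv2.imwrite("pics/c2.png",cv2.resize(crop,(800,400),interpolation=cv2.INTER_CUBIC))
s=lambda x,y,z:proj(p,[np.r_[c0+x*ex+y*ey,z]])[0].round(1)
print("pocket corners",[s(45+a,b,36) for a in(-28,16) for b in(-40,40)],"nut top",s(-50,0,81))
```

```text
stone (296, 156, 39, 92) (array([540.2, 177.1]), array([75.9, 29.4]), -71.33)
holder bbox (64, 0, 251, 194)
+x 110 offset -0.9 slope deg 0.01
-x 116 offset -0.39 slope deg -0.54
+y 122 offset -1.45 slope deg 0.11
-y 166 offset -0.82 slope deg 0.12
pocket corners [array([228.5, 130.1]), array([190.7,  33.8]), array([275.7, 112.7]), array([240.6,  14.1])] nut top [110.2 106.6]
```

View pics/c2.png

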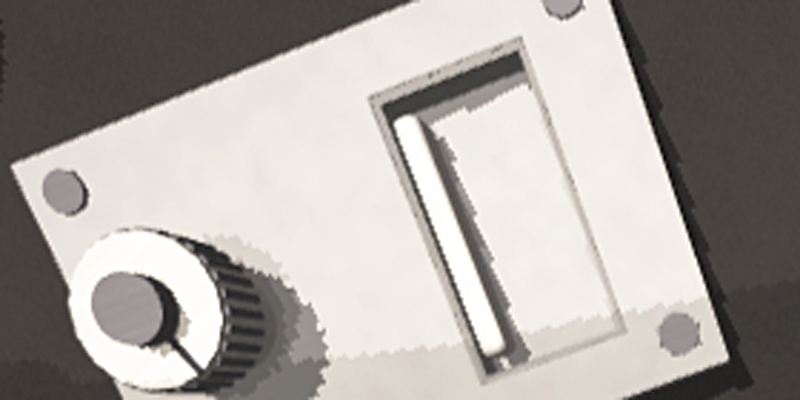

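The crop confirms the holder pose: yaw -6.0°, and its edges agree within about 1.5 mm. The jaw is on the nut side of the pocket at crop (450,235). The nut's line points to crop (190,360). Next is the descent onto the stone.

```bash
python3 -m pendant '[[13.3,-1.3,0,-0.0225,-1],[13.3,-1.3,20,-0.0225,-1],[0,0,24,0,-1],[0,0,24,0,-1],[0,0,24,0,-1],[0,0,20,0,-1],[0,0,0,0,-1],[0,0,0,0,-1]]'
python3 - <<'E'
from h import *
go(540.3,177.1,43,18.5,4)
p=imaging.camera_params("wrist");im=imaging.read_camera("wrist");hsv=cv2.cvtColor(im[:,:,::-1].copy(),cv2.COLOR_BGR2HSV)
m=((hsv[...,1]<60)&(hsv[...,2]>170)).astype(np.uint8)*255
m[430:]=0;m[:,:200]=0;m[:,450:]=0
cv2.imwrite("pics/w3.png",im[:,:,::-1])
for c in cv2.findContours(m,cv2.RETR_EXTERNAL,cv2.CHAIN_APPROX_NONE)[0]:
    if cv2.contourArea(c)>800: print("stone",cv2.boundingRect(c),rect(onto(p,c.reshape(-1,2),56)))
E
```

```text
clock: 3.53
ee_pos: [541.8, 173.5, 88.9]
eef_rot: [[-0.311, 0.95, -0.002], [0.95, 0.311, -0.0], [0.0, -0.002, -1.0]]
contact_force: [0.0, 0.4, 0.3]
grip_width: 93.9
finger_force: 0.0
pos [541.8 173.5  88.9] yang 18.13 tilt [-1.9e-03 -5.0e-04 -1.0e+00] row [ 0.97 -0.05 11.47] turn -0.0016 x 4 t 3.53
stone (291, 206, 56, 89) (array([536.2, 189.1]), array([50.1, 29.3]), -71.28)
```

```bash
python3 -m pendant '[[1,0,12,-0.0016,-1],[1,0,12,-0.0016,-1],[0.9,0,12,-0.0016,-1],[0.9,0,10,-0.0016,-1],[0,0,0,0,-1],[0,0,0,0,-0.3],[0,0,0,0,1],[0,0,0,0,1]]'
python3 -m pendant '[[0,0,0,0,1],[0,0,0,0,1],[0,0,0,0,1],[0,0,0,0,1],[0,0,0,0,1],[0,0,0,0,1],[0,0,0,0,1],[0,0,0,0,1]]'
python3 -c "
from h import *
go(540.4,177,43,18.5,1)"
```

```text
clock: 4.25
ee_pos: [541.2, 177.8, 43.7]
eef_rot: [[-0.318, 0.948, 0.001], [0.948, 0.318, 0.0], [0.0, 0.001, -1.0]]
contact_force: [0.0, 0.4, 0.1]
grip_width: 77.1
finger_force: 0.0
clock: 4.92
ee_pos: [540.9, 177.6, 43.3]
eef_rot: [[-0.318, 0.948, -0.0], [0.948, 0.318, 0.0], [0.0, 0.0, -1.0]]
contact_force: [-0.8, -0.0, -0.1]
grip_width: 29.9
finger_force: 30.0
pos [540.9 177.6  43.3] yang 18.53 tilt [-0.  0. -1.] row [-0.43 -0.71  0.3 ] turn 0.0005 x 1 t 4.92
```

```bash
python3 -m pendant '[[0,0,-10,0,1],[0,0,-22,0,1],[0,0,-22,0,1],[0,0,-22,0,1],[0,0,-22,0,1],[0,0,-22,0,1],[0,0,-22,0,1],[0,0,-10,0,1]]'
python3 -c "
from h import *
go(530,-300,200,-20,20)"
```

```text
clock: 5.58
ee_pos: [541.6, 178.1, 198.5]
eef_rot: [[-0.318, 0.948, 0.003], [0.948, 0.318, 0.001], [-0.0, 0.003, -1.0]]
contact_force: [1.2, 0.1, -2.6]
grip_width: 29.8
finger_force: 30.0
pos [541.6 178.1 198.5] yang 18.54 tilt [ 2.8e-03  9.0e-04 -1.0e+00] row [-24.36  -0.69  -0.1 ] turn 0.0336 x 20 t 5.58
```

```bash
python3 -m pendant '[[-10,-0.7,0,0.0336,1],[-24.4,-0.7,0,0.0336,1],[-24.4,-0.7,0,0.0336,1],[-24.4,-0.7,0,0.0336,1],[-24.4,-0.7,0,0.0336,1],[-24.4,-0.7,0,0.0336,1],[-24.4,-0.7,0,0.0336,1],[-24.4,-0.7,0,0.0336,1]]' | head -2
python3 -m pendant '[[-24.4,-0.7,0,0.0336,1],[-24.4,-0.7,0,0.0336,1],[-24.4,-0.7,0,0.0336,1],[-24.4,-0.7,0,0.0336,1],[-24.4,-0.7,0,0.0336,1],[-24.4,-0.7,0,0.0336,1],[-24.4,-0.7,0,0.0336,1],[-24.4,-0.7,0,0.0336,1]]' | head -2
python3 -m pendant '[[-24.4,-0.7,0,0.0336,1],[-24.4,-0.7,0,0.0336,1],[-24.4,-0.7,0,0.0336,1],[-24.4,-0.7,0,0.0336,1],[-10,0,0,0,1],[0,0,0,0,1],[0,0,0,0,1],[0,0,0,0,1]]'
cat > m.py <<'E'
from h import *
import sys
p=imaging.camera_params("wrist");im=imaging.read_camera("wrist")[:,:,::-1].copy();cv2.imwrite(f"pics/{sys.argv[1]}.png",im)
hsv=cv2.cvtColor(im,cv2.COLOR_BGR2HSV)
m=((hsv[...,1]<50)&(hsv[...,2]>120)).astype(np.uint8)*255;m[300:]=0
c=max(cv2.findContours(m,cv2.RETR_EXTERNAL,cv2.CHAIN_APPROX_NONE)[0],key=cv2.contourArea)
u=c.reshape(-1,2);print("holder bbox",cv2.boundingRect(c))
W=onto(p,u[u[:,1]>3],36)
th=np.radians(-6);ex=np.array([np.cos(th),np.sin(th)]);ey=np.array([-ex[1],ex[0]]);c0=np.array([504.5,-134.6])
L=np.c_[(W[:,:2]-c0)@ex,(W[:,:2]-c0)@ey]
for nm,a,b in(("+x",0,1),("-x",0,1),("+y",1,0),("-y",1,0)):
    sg=1 if nm[0]=="+" else -1;h=(90,60)[a];k=(abs(L[:,a]*sg-h)<6)&(abs(L[:,b])<(50,80)[a])
    if k.sum()>10:
        f=np.polyfit(L[k,b],L[k,a],1);print(nm,k.sum(),"offset",round(np.median(L[k,a])-sg*h,2),"slope deg",round(np.degrees(np.arctan(f[0])),2))
s=lambda x,y,z:proj(p,[np.r_[c0+x*ex+y*ey,z]])[0].round(1)
print("pocket corners",[s(45+a,b,36) for a in(-28,16) for b in(-40,40)],"nut top",s(-50,0,81))
go(549,-139.7,130,-6,8)
E
python3 m.py w4
```

```text
clock: 6.25
ee_pos: [570.0, -2.6, 193.8]
clock: 6.92
ee_pos: [551.6, -196.2, 193.8]
clock: 7.58
ee_pos: [521.3, -296.0, 194.6]
eef_rot: [[0.341, 0.94, -0.001], [0.94, -0.341, 0.001], [0.001, -0.001, -1.0]]
contact_force: [0.2, -0.2, -1.7]
grip_width: 30.0
finger_force: 30.0
holder bbox (93, 0, 265, 152)
+x 78 offset -0.9 slope deg -0.13
-x 132 offset -0.28 slope deg -0.12
-y 187 offset -0.86 slope deg 0.11
pocket corners [array([263.9,  91.7]), array([234.3, -19.1]), array([317. ,  77.5]), array([291. , -35.5])] nut top [141.7  47.4]
pos [ 521.5 -295.9  194.8] yang -19.89 tilt [-4.e-04  7.e-04 -1.e+00] row [19.82 -1.32  8.12] turn -0.0303 x 8 t 7.63
```

View pics/w4.png

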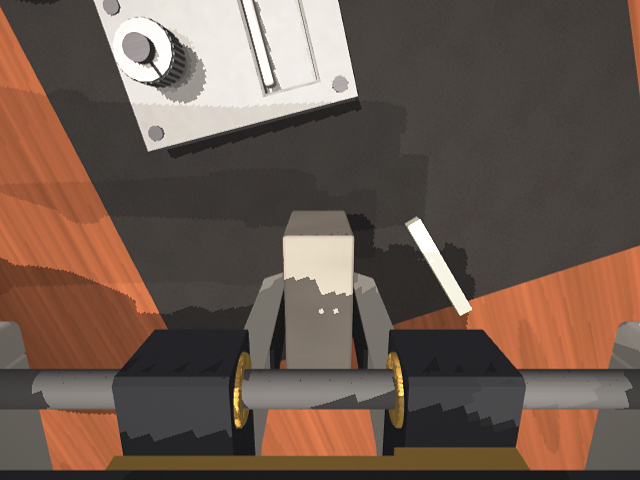

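The stone is held square, with its top far edge at row 236, cols 284–353. The holder's edges and the pocket at (280,45) agree with the estimate. I'll check the stone's offset in the hand.

Run:
```python
from h import *
p=imaging.camera_params("wrist");s=env.read_state();im=cv2.imread("pics/w4.png");g=cv2.cvtColor(im,cv2.COLOR_BGR2GRAY).astype(float)
pts=[]
for c in range(292,348,5):
    d=np.abs(np.diff(g[225:250,c]));pts.append((c,225+d.argmax()+.5))
pr=[[np.abs(np.diff(g[r,275:300])).argmax()+275.5 for r in(245,255,265)],[np.abs(np.diff(g[r,340:365])).argmax()+340.5 for r in(245,255,265)]]
R=np.array(s["eef_rot"]);P=np.array(s["ee_pos"]);z=P[2]+12.7
print(np.median([q[1] for q in pts]),((onto(p,pts,z)-P)@R).round(1).tolist()[::4])
for col in pr: print(((onto(p,list(zip(col,(245,255,265))),z)-P)@R).round(1).tolist())
go(548.6,-140.3,120,-5.9,9)
```

```text
235.5 [[36.9, -11.5, -12.7], [36.9, -3.3, -12.7], [36.9, 4.9, -12.7]]
[[32.8, -15.5, -12.7], [28.5, -15.6, -12.7], [24.1, -15.3, -12.7]]
[[32.8, 13.8, -12.7], [28.5, 13.9, -12.7], [24.1, 14.0, -12.7]]
pos [ 521.5 -295.9  194.8] yang -19.89 tilt [-4.e-04  7.e-04 -1.e+00] row [17.54 -1.16  8.33] turn -0.0271 x 9 t 7.63
```

```bash
python3 -m pendant '[[10,-1,0,-0.027,1],[18,-1.2,8,-0.027,1],[18,-1.2,10,-0.027,1],[18,-1.2,10,-0.027,1],[18,-1.2,10,-0.027,1],[18,-1.2,10,-0.027,1],[18,-1.2,10,-0.027,1],[18,-1.2,10,-0.027,1]]' | head -2
python3 -m pendant '[[18,-1.2,6,-0.027,1],[4,0,0,0,1],[0,0,0,0,1],[0,0,0,0,1],[0,0,0,0,1],[0,0,0,0,1],[0,0,0,0,1],[0,0,0,0,1]]'
python3 -c "
from h import *
go(549.0,-139.6,84,-5.9,4)"
```

```text
clock: 8.3
ee_pos: [545.6, -160.9, 126.1]
clock: 8.97
ee_pos: [547.1, -141.8, 121.5]
eef_rot: [[0.106, 0.994, 0.0], [0.994, -0.106, -0.0], [-0.0, 0.0, -1.0]]
contact_force: [-0.0, -0.3, -2.7]
grip_width: 29.8
finger_force: 30.0
pos [ 547.1 -141.8  121.5] yang -6.11 tilt [ 3.e-04 -1.e-04 -1.e+00] row [0.59 0.4  9.37] turn -0.0009 x 4 t 8.97
```

```bash
python3 -m pendant '[[0.6,0.4,9.4,-0.0009,1],[0.6,0.4,9.4,-0.0009,1],[0.6,0.4,9.4,-0.0009,1],[0.6,0.4,9.3,-0.0009,1],[0,0,0,0,1],[0,0,0,0,1],[0,0,0,0,1],[0,0,0,0,1]]'
python3 -c "
from h import *
go(549.0,-139.6,72,-5.9,1)"
```

```text
clock: 9.63
ee_pos: [549.3, -139.0, 84.1]
eef_rot: [[0.102, 0.995, 0.0], [0.995, -0.102, -0.0], [-0.0, 0.001, -1.0]]
contact_force: [0.5, 0.4, -2.6]
grip_width: 30.0
finger_force: 30.0
pos [ 549.3 -139.    84.1] yang -5.84 tilt [ 5.e-04 -1.e-04 -1.e+00] row [-0.66 -0.2  12.12] turn 0.001 x 1 t 9.63
```

Next, a slow descent of about 8 mm into the mouth, watching the force.

```bash
python3 -m pendant '[[-0.6,-0.2,1,0.001,1],[0,0,1.5,0,1],[0,0,1.5,0,1],[0,0,1.5,0,1],[0,0,1.5,0,1],[0,0,1,0,1],[0,0,0,0,1],[0,0,0,0,1]]'
```

```text
clock: 10.3
ee_pos: [548.7, -139.5, 75.7]
eef_rot: [[0.103, 0.995, -0.0], [0.995, -0.103, 0.0], [0.0, -0.0, -1.0]]
contact_force: [0.0, 0.7, -2.3]
grip_width: 29.5
finger_force: 30.0
```

```bash
python3 -m pendant '[[0,0,1.5,0,1],[0,0,1.5,0,1],[0,0,1.5,0,1],[0,0,1.5,0,1],[0,0,1.5,0,1],[0,0,1.5,0,1],[0,0,0,0,1],[0,0,0,0,1]]'
```

```text
clock: 10.97
ee_pos: [548.7, -139.4, 66.7]
eef_rot: [[0.103, 0.995, -0.0], [0.995, -0.103, 0.0], [0.0, -0.0, -1.0]]
contact_force: [-0.1, 0.1, -2.6]
grip_width: 29.6
finger_force: 30.0
```

```bash
python3 -m pendant '[[0,0,1.5,0,1],[0,0,1.5,0,1],[0,0,1.5,0,1],[0,0,1,0,1],[0,0,0.7,0,1],[0,0,0.5,0,1],[0,0,0,0,1],[0,0,0,0,1]]'
```

```text
clock: 11.63
ee_pos: [548.7, -139.5, 60.1]
eef_rot: [[0.103, 0.995, -0.0], [0.995, -0.103, 0.0], [0.0, -0.0, -1.0]]
contact_force: [-0.6, -1.3, -2.5]
grip_width: 30.0
finger_force: 30.0
```

```bash
python3 -m pendant '[[0,0,0.5,0,1],[0,0,0.4,0,1],[0,0,0.3,0,1],[0,0,0,0,1],[0,0,0,0,1],[0,0,0,0,1],[0,0,0,0,1],[0,0,0,0,1]]'
```

```text
clock: 12.3
ee_pos: [548.8, -139.5, 59.3]
eef_rot: [[0.103, 0.995, 0.0], [0.995, -0.103, -0.0], [-0.0, 0.0, -1.0]]
contact_force: [-2.0, 0.3, 5.3]
grip_width: 29.7
finger_force: 30.0
```

The stone is seated: floor contact at z=59.3, exactly as expected. I'll release it, rise, then measure the nut.

```bash
python3 -m pendant '[[0,0,0,0,0.2],[0,0,0,0,-0.3],[0,0,0,0,-0.8],[0,0,0,0,-0.8],[0,0,0,0,-0.8],[0,0,0,0,-0.8],[0,0,0,0,-0.8],[0,0,0,0,-0.8]]'
python3 -m pendant '[[0,0,-5,0,-0.8],[0,0,-15,0,-0.8],[0,0,-20,0,-0.8],[0,0,-20,0,-0.8],[0,0,-20,0,-0.8],[0,0,-10,0,-0.8],[0,0,0,0,-0.8],[0,0,0,0,-0.8]]'
python3 - <<'E'
from h import *
print(np.round(env.read_state()["joint_pos"],1))
im=imaging.read_camera("top")[:,:,::-1].copy();cv2.imwrite("pics/top1.png",im)
sc=imaging.read_camera("scene")[:,:,::-1].copy();cv2.imwrite("pics/scene1.png",sc)
w=imaging.read_camera("wrist")[:,:,::-1].copy();cv2.imwrite("pics/w5.png",w)
# nut: from earlier stills
import json
for nm,f,p,roi in(("top","pics/top0.png",imaging.camera_params("top"),(340,380,310,350)),("w1","pics/w1.png",json.load(open("w1.json")),(75,145,70,140))):
    I=cv2.imread(f);h=cv2.cvtColor(I,cv2.COLOR_BGR2HSV)[...,2];x0,x1,y0,y1=roi
    m=np.zeros_like(h);m[y0:y1,x0:x1]=(h[y0:y1,x0:x1]>246)*255
    c=max(cv2.findContours(m,cv2.RETR_EXTERNAL,cv2.CHAIN_APPROX_NONE)[0],key=cv2.contourArea)
    W=onto(p,cv2.convexHull(c).reshape(-1,2),81.3)
    print(nm,cv2.boundingRect(c),[np.round(v,1) for v in cv2.fitEllipse(W[:,:2].astype(np.float32))],np.round(cv2.minEnclosingCircle(W[:,:2].astype(np.float32))[0],1))
t=cv2.resize(im[240:370,300:420],(480,520));cv2.imwrite("pics/c3.png",np.hstack([t[:,:390],cv2.resize(w,(410,520))]))
E
```

```text
clock: 12.97
ee_pos: [548.7, -139.5, 58.9]
eef_rot: [[0.103, 0.995, 0.0], [0.995, -0.103, 0.0], [0.0, -0.0, -1.0]]
contact_force: [0.3, -0.7, -0.3]
grip_width: 79.5
finger_force: 0.0
clock: 13.63
ee_pos: [548.8, -139.6, 149.0]
eef_rot: [[0.103, 0.995, 0.001], [0.995, -0.103, -0.0], [-0.0, 0.001, -1.0]]
contact_force: [0.3, 0.4, -0.3]
grip_width: 84.5
finger_force: 0.0
[ 24.   20.2 -19.8 109.3   8.6  51.8  -5.9]
top (347, 320, 23, 22) [array([ 454.7, -129.4]), array([36.3, 37.3]), np.float64(2.3)] [ 454.9 -129.5]
w1 (84, 81, 54, 54) [array([ 454.4, -130.6]), array([38.4, 39. ]), np.float64(81.6)] [ 454.3 -130.7]
```

View pics/c3.png

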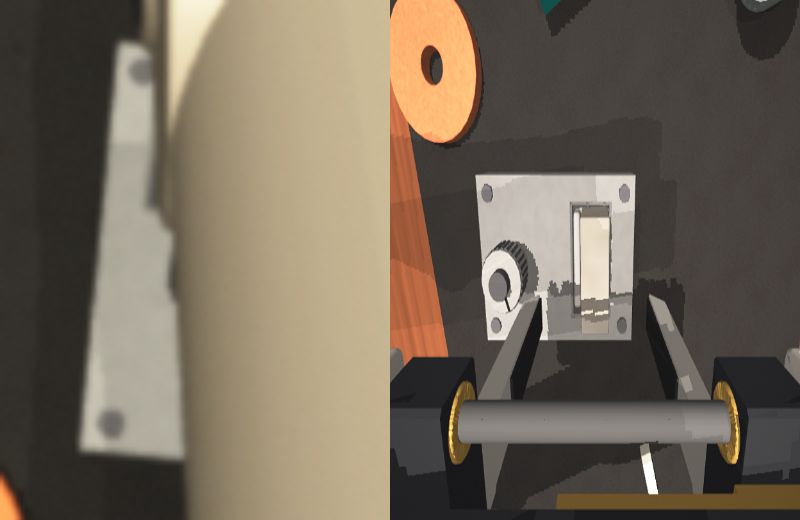

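The wrist picture shows the stone seated square in the pocket at (595,265), with the jaw on its left. The nut is at (503,278), clear of the fingers. Next I move over the nut, pre-turned so the last joint has range left to tighten.

Run:
```python
from h import *
p=imaging.camera_params("wrist");I=cv2.imread("pics/w5.png");h=cv2.cvtColor(I,cv2.COLOR_BGR2HSV)
m=((h[...,2]>235)&(h[...,1]<40)).astype(np.uint8)*255
m[:220]=0;m[300:]=0;m[:,:130]=0;m[:,225:]=0
c=max(cv2.findContours(m,cv2.RETR_EXTERNAL,cv2.CHAIN_APPROX_NONE)[0],key=cv2.contourArea)
W=onto(p,cv2.convexHull(c).reshape(-1,2),81.3)
print(cv2.boundingRect(c),cv2.fitEllipse(W[:,:2].astype(np.float32)))
go(454.8,-129.8,149,34,8)
```

```text
(144, 232, 58, 45) ((453.1806945800781, -126.48617553710938), (29.529348373413086, 38.767478942871094), 107.08006286621094)
pos [ 548.1 -139.4  147.8] yang -5.89 tilt [-1.6e-03  4.0e-04 -1.0e+00] row [  3.58 -11.41  -0.14] turn -0.087 x 8 t 13.78
```

```bash
python3 -m pendant '[[3.6,-11.4,0,-0.087,-0.8],[3.6,-11.4,0,-0.087,-0.8],[3.6,-11.4,0,-0.087,-0.8],[3.6,-11.4,0,-0.087,-0.8],[3.6,-11.4,0,-0.087,-0.8],[3.6,-11.4,0,-0.087,-0.8],[3.6,-11.4,0,-0.087,-0.8],[3.6,-11.4,0,-0.087,-0.8]]' | head -2
python3 -m pendant '[[0,0,0,0,-0.8],[0,0,0,0,-0.8],[0,0,0,0,-0.8],[0,0,0,0,-0.8],[0,0,0,0,-0.8],[0,0,0,0,-0.8],[0,0,0,0,-0.8],[0,0,0,0,-0.8]]'
python3 - <<'E'
from h import *
p=imaging.camera_params("wrist");im=imaging.read_camera("wrist")[:,:,::-1].copy();cv2.imwrite("pics/w6.png",im)
print(env.read_state()["joint_pos"][6])
go(454.8,-129.7,68,34,4);print(proj(p,[[454.8,-129.7,81.3],[454.8,-129.7,91]]))
E
```

```text
clock: 14.45
ee_pos: [454.4, -129.4, 148.0]
clock: 15.12
ee_pos: [455.6, -129.6, 148.8]
eef_rot: [[-0.559, 0.829, -0.0], [0.829, 0.559, 0.0], [0.0, 0.0, -1.0]]
contact_force: [-0.1, 0.3, -0.7]
grip_width: 84.6
finger_force: 0.0
34.34137076287427
pos [ 455.6 -129.6  148.9] yang 33.98 tilt [-0.e+00  1.e-04 -1.e+00] row [ 0.09 -0.17 20.22] turn -0.0001 x 4 t 15.17
[[318.31274781 259.67946321]
 [318.30423909 264.64340441]]
```

View pics/w6.png

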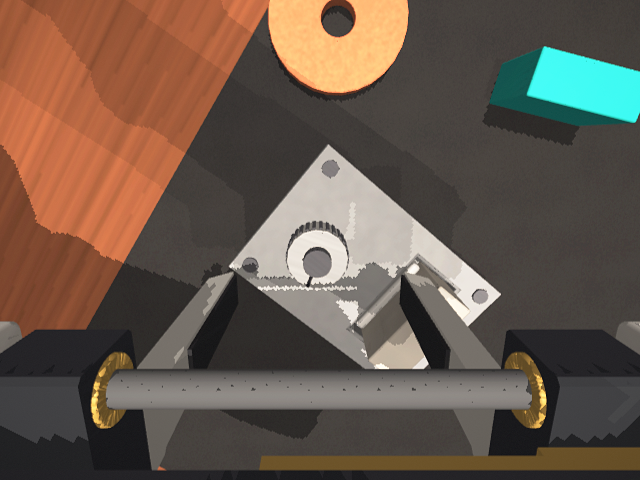

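The nut, at (318,259), is centred between the fingers, where it was predicted. I'll descend and grip.

```bash
python3 -m pendant '[[0.3,-0.6,16,0,-0.8],[0,0,18,0,-0.8],[0,0,18,0,-0.8],[0,0,18,0,-0.8],[0,0,10.8,0,-0.8],[0,0,0,0,-0.8],[0,0,0,0,-0.8],[0,0,0,0,-0.8]]'
python3 -m pendant '[[0,0,0,0,-0.3],[0,0,0,0,0],[0,0,0,0,0.4],[0,0,0,0,1],[0,0,0,0,1],[0,0,0,0,1],[0,0,0,0,1],[0,0,0,0,1]]'
python3 -c "
from h import *
go(454.8,-129.7,68,34,1);print(env.read_state()['wrist_torque'])"
```

```text
clock: 15.83
ee_pos: [455.3, -129.8, 68.9]
eef_rot: [[-0.559, 0.829, 0.001], [0.829, 0.559, -0.0], [-0.001, 0.001, -1.0]]
contact_force: [-0.6, 0.2, 0.1]
grip_width: 84.6
finger_force: 0.0
clock: 16.5
ee_pos: [454.7, -129.9, 68.1]
eef_rot: [[-0.559, 0.829, -0.0], [0.829, 0.559, -0.0], [0.0, -0.0, -1.0]]
contact_force: [-1.5, 0.8, 2.5]
grip_width: 39.4
finger_force: 30.0
pos [ 454.7 -129.9   68.1] yang 33.98 tilt [-2.e-04 -0.e+00 -1.e+00] row [0.11 0.17 0.11] turn -0.0004 x 1 t 16.5
[-0.15467926  0.18713912  0.02897162]
```

```bash
cat > t.py <<'E'
from h import *
s=env.read_state();R=np.array(s["eef_rot"])
print("t",round(s["clock"],2),"pos",np.round(s["ee_pos"],2),"yaw_rad",round(-float(np.arctan2(R[1,1],R[0,1])),4),"F",np.round(s["contact_force"],1),"T",np.round(s["wrist_torque"],3),"j7",round(s["joint_pos"][6],1),s["grip_width"])
E
python3 t.py
python3 -m pendant '[[0,0,0.05,0.08,1],[0,0,0.05,0.08,1],[0,0,0.05,0.08,1],[0,0,0.05,0.08,1],[0,0,0.05,0.08,1],[0,0,0.05,0.08,1],[0,0,0,0,1],[0,0,0,0,1]]' >/dev/null; python3 t.py
```

```text
t 16.5 pos [ 454.72 -129.89   68.11] yaw_rad -0.593 F [-1.5  0.8  2.5] T [-0.155  0.187  0.029] j7 28.9 39.4051643927796
t 17.17 pos [ 454.9  -129.82   67.83] yaw_rad -0.1157 F [-0.   0.3  1.3] T [-0.29  -0.108 -0.025] j7 4.6 39.28898948933884
```

```bash
python3 -m pendant '[[0,0,0.05,0.08,1],[0,0,0.05,0.08,1],[0,0,0.05,0.08,1],[0,0,0.05,0.08,1],[0,0,0,0,1],[0,0,0,0,1],[0,0,0,0,1],[0,0,0,0,1]]' >/dev/null; python3 t.py
```

```text
t 17.83 pos [ 454.98 -129.85   67.64] yaw_rad 0.2042 F [ 1.6 -0.6  1.2] T [-0.252 -0.463 -0.012] j7 -11.7 39.41261411394229
```

```bash
python3 -m pendant '[[0,0,0.03,0.05,1],[0,0,0.03,0.05,1],[0,0,0.03,0.05,1],[0,0,0.03,0.05,1],[0,0,0.03,0.05,1],[0,0,0.03,0.05,1],[0,0,0,0,1],[0,0,0,0,1]]' >/dev/null; python3 t.py
```

```text
t 18.5 pos [ 455.09 -129.86   67.47] yaw_rad 0.5042 F [ 2.4 -2.2 -1.2] T [-0.456 -0.696 -0.054] j7 -27.0 39.6464412028089
```

```bash
python3 -m pendant '[[0,0,0.03,0.05,1],[0,0,0.03,0.05,1],[0,0,0.03,0.05,1],[0,0,0.03,0.05,1],[0,0,0.03,0.05,1],[0,0,0.03,0.05,1],[0,0,0,0,1],[0,0,0,0,1]]' >/dev/null; python3 t.py
```

```text
t 19.17 pos [ 455.14 -129.93   67.29] yaw_rad 0.8038 F [ 5.  -3.3 -3.5] T [-0.728 -1.106 -0.004] j7 -42.2 39.14227841023083
```

```bash
python3 -m pendant '[[0,0.3,0.05,0.05,1],[0,0,0.05,0.05,1],[0,0,0.05,0.05,1],[0,0,0.05,0.05,1],[0,0,0,0,1],[0,0,0,0,1],[0,0,0,0,1],[0,0,0,0,1]]' >/dev/null; python3 t.py
```

```text
t 19.83 pos [ 455.19 -130.05   67.13] yaw_rad 1.005 F [ 3.7 -1.1  0.8] T [-0.349 -0.918  0.005] j7 -52.5 39.295148018761346
```

```bash
python3 -m pendant '[[0,0,0.04,0.05,1],[0,0,0.04,0.05,1],[0,0,0.04,0.05,1],[0,0,0.04,0.05,1],[0,0,0,0,1],[0,0,0,0,1],[0,0,0,0,1],[0,0,0,0,1]]' >/dev/null; python3 t.py
```

```text
t 20.5 pos [ 455.21 -130.08   66.98] yaw_rad 1.2054 F [ 3.6 -2.5  1.5] T [-0.561 -1.009 -0.042] j7 -62.7 39.79793713805924
```

```bash
python3 -m pendant '[[0,0,0.03,0.05,1],[0,0,0.03,0.05,1],[0,0,0.03,0.05,1],[0,0,0,0,1],[0,0,0,0,1],[0,0,0,0,1],[0,0,0,0,1],[0,0,0,0,1]]' >/dev/null; python3 t.py
```

```text
t 21.17 pos [ 455.21 -130.13   66.89] yaw_rad 1.3544 F [ 3.8 -2.6  1.2] T [-0.654 -0.972 -0.087] j7 -70.2 39.3783697767615
```

```bash
python3 -m pendant '[[0,0,0.03,0.05,1],[0,0,0.03,0.05,1],[0,0,0.03,0.05,1],[0,0,0,0,1],[0,0,0,0,1],[0,0,0,0,1],[0,0,0,0,1],[0,0,0,0,1]]' >/dev/null; python3 t.py
```

```text
t 21.83 pos [ 455.49 -130.18   66.89] yaw_rad 1.5036 F [ 5.3 -3.2  2. ] T [-0.801 -1.158  0.579] j7 -77.8 39.72587729402758
```

Wrist torque has risen to 0.58 N m, so the nut has bottomed. I'll unwind in small steps to find the windup.

```bash
python3 -m pendant '[[0,0,0,-0.02,1],[0,0,0,0,1],[0,0,0,0,1],[0,0,0,0,1],[0,0,0,0,1],[0,0,0,0,1],[0,0,0,0,1],[0,0,0,0,1]]' >/dev/null; python3 t.py
```

```text
t 22.5 pos [ 455.5  -130.14   66.88] yaw_rad 1.4839 F [ 5.2 -2.7  2.3] T [-0.754 -1.205  0.235] j7 -76.8 39.51291495961051
```

```bash
python3 -m pendant '[[0,0,0,-0.02,1],[0,0,0,0,1],[0,0,0,0,1],[0,0,0,0,1],[0,0,0,0,1],[0,0,0,0,1],[0,0,0,0,1],[0,0,0,0,1]]' >/dev/null; python3 t.py
```

```text
t 23.17 pos [ 455.52 -130.13   66.9 ] yaw_rad 1.4642 F [ 5.2 -2.4  2.4] T [-0.643 -1.165  0.04 ] j7 -75.8 39.49494793107998
```

```bash
python3 -m pendant '[[0,0,-0.03,-0.05,1],[0,0,-0.05,-0.07,1],[0,0,-0.05,-0.07,1],[0,0,-0.05,-0.07,1],[0,0,-0.05,-0.07,1],[0,-0.1,-0.05,-0.07,1],[0,-0.1,-0.05,-0.07,1],[0,-0.1,-0.05,-0.07,1]]' >/dev/null; python3 t.py
python3 -m pendant '[[0,0,-0.05,-0.07,1],[0,0,-0.05,-0.07,1],[0,0,-0.05,-0.07,1],[0,0,-0.05,-0.07,1],[0,0,-0.05,-0.07,1],[0,0,-0.05,-0.07,1],[0,0,-0.03,-0.05,1],[0,0,0,0,1]]' >/dev/null; python3 t.py
```

```text
t 23.83 pos [ 455.36 -129.8    67.26] yaw_rad 0.9208 F [ 5.1 -2.9  1.1] T [-0.568 -1.349 -0.115] j7 -48.2 39.37454885964868
t 24.5 pos [ 455.16 -129.63   67.54] yaw_rad 0.452 F [4.9 0.1 3.1] T [-0.031 -1.178  0.011] j7 -24.3 39.4051148802197
```

```bash
python3 -m pendant '[[0,0,-0.04,-0.07,1],[0,0,-0.04,-0.07,1],[0,0,-0.05,-0.07,1],[0,0,-0.05,-0.07,1],[0,0,-0.05,-0.07,1],[0,0,-0.05,-0.07,1],[0,0,-0.05,-0.07,1],[0,0,0,0,1]]' >/dev/null; python3 t.py
python3 -m pendant '[[0,0,-0.03,-0.05,1],[0,0,-0.01,-0.017,1],[0,0,0,0,1],[0,0,0,0,1],[0,0,0,0,1],[0,0,0,0,1],[0,0,0,0,1],[0,0,0,0,1]]' >/dev/null; python3 t.py
python3 - <<'E'
from h import *
w=imaging.read_camera("wrist")[:,:,::-1].copy();s=imaging.read_camera("scene")[:,:,::-1].copy()
cv2.imwrite("pics/end.png",np.hstack([cv2.resize(w,(400,300)),cv2.resize(s[110:330,170:463],(400,300))]))
E
```

```text
t 25.17 pos [ 454.85 -129.54   67.82] yaw_rad -0.0366 F [2.4 0.9 5. ] T [ 0.231 -0.72   0.082] j7 0.6 39.29965427382023
t 25.83 pos [ 454.84 -129.53   67.85] yaw_rad -0.0976 F [2.4 1.2 6. ] T [ 0.191 -0.618 -0.006] j7 3.7 39.74133328816766
```

View pics/end.png

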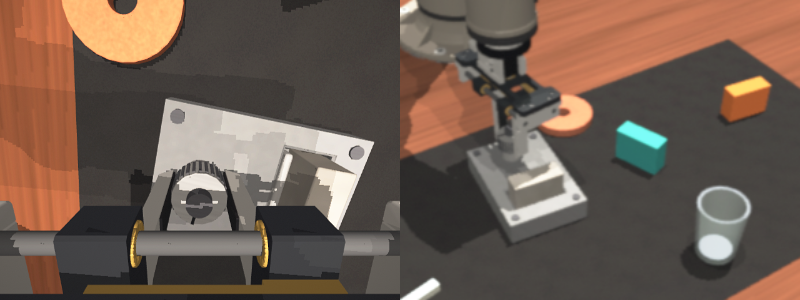

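The end pictures show the nut still gripped, with its line at (193,220) in the same place relative to the fingers as when I gripped it, so it did not slip. The stone is seated square and the bystanders are undisturbed.

```bash
python3 -c "
from rig import env
print(env.finish_job())"
```

```text
the job is handed in; nothing more can be done
None
```

I handed the job in at about 26 s: the stone is seated square on the pocket floor, and the nut was bottomed, backed off about 1.57 rad (a quarter turn) and is still gripped.

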